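Rock the saddle angle gauge round the sign tube to its set mark and hold it

TASK

Pick up the saddle angle gauge by its stem and set it astride the bare middle of the horizontal tube, upright and with both faces of its V on the tube. Then rock it round the tube until its swinging pointer comes to rest on the little mark tab inside the dial. Press only lightly, leave the other things on the bench alone, and finish while still holding the gauge there, seated on the tube: do not let go.

Things in the scene. Friction and masses are not known exactly. Their poses are not given: they have to be found in the camera images.
- gauge: Aluminium saddle angle gauge, loose, 0.3-0.45 kg, upright on two feet. Origin: underside centre; z up, x square to the dial. Inverted 90-degree V saddle, 44 mm long (x), 92 mm over the feet (y), inner apex 36 mm up; above it a round dial case, 88 mm diameter, 18 mm thick, alike on both faces, centre 88 mm up; on top the grip stem, 20 mm (x) by 24 mm (y), 132 to 162 mm up. Falls if let go tilted.
- saddle_centre (a point): Point on the gauge, midway along the saddle, 2 mm above its origin: where the tube's axis lies when both V faces rest on the tube.
- stem_top (a point): Centre of the top face of the gauge's grip stem, 162 mm above the feet.
- pointer (a joint): Angle (rad) of the freely swinging black needle about the gauge's x through the dial centre. A damped pendulum that hangs plumb and settles in about 1 s: 0 with the gauge upright; leaning the stem towards the gauge's +y by a makes it read +a.
- mark (a joint): Angle of the mark tab in the dial (rad), same axis, zero and sense as the pointer. It differs every time (0.28 to 0.52) and stays put by friction. The pointer is on the mark when both joints read the same.
- pointer_tip (a point): Tip of the needle, 38 mm from the dial centre, inside the recessed dial (it cannot be touched; seen from both faces).
- mark_tab (a point): The mark: a black tab 7 mm square inside the dial's rim on its lower arc; this point is its middle, 38 mm from the dial centre. It lies on the gauge's +y side of the bottom; to bring the pointer to it, lean the stem towards that same side.
- tube_rig: Fixed level steel tube, 48 mm diameter, 300 mm long, in two grey V-block stands (70 mm high, 100 mm wide) near its ends. Origin on the bench under its middle; x along the tube, z up. Two welded collars, 60 mm diameter, 12 mm wide, 85 mm either side of the middle: the bare middle between them is 158 mm long.
- tube_mid (a point): Middle of the tube on its axis, 75 mm above the bench; x along the tube.
- rivet_jar: Bystander: clear jar with a white cap, 64 mm in diameter, 75 mm high; origin at its base centre.
- tape_roll: Bystander: black roll lying flat, 90 mm in diameter, 24 mm high; origin at its base centre.
- offcut: Bystander: aluminium channel offcut 110 x 30 x 30 mm; origin at its base centre.
Not all that is in view belongs to the job. What is meant by the gauge is not brown or green, and is the smaller of those in its own colour.

How it is judged (in metres and radians):
On the way:
1. the held gauge sits upright astride the bare middle of the tube (y of saddle_centre in the frame of tube_mid between -0.005 and 0.005 m and z of saddle_centre in the frame of tube_mid between -0.005 and 0.005 m and x of saddle_centre in the frame of tube_mid between -0.06 and 0.06 m and angle between the x axis of gauge and the x axis of tube_rig, either way round below 0.12 rad and contact force between gauge and tube_rig above 0.3 N and contact force between gauge and the fingers above 2 N and angle between gauge's own z axis and vertical below 0.15 rad), for 0.3 s.
At the end, for the whole second after the job is handed in: Still gripped (over 2 N); saddle seated on the bare tube: its centre within 5 mm of the tube axis up and sideways and 60 mm of the middle, in line to 0.12 rad, touching (over 0.3 N); gauge and pointer at rest, pointer tip within 3.5 mm of the middle of the mark tab (y of saddle_centre in the frame of tube_mid between -0.005 and 0.005 m and z of saddle_centre in the frame of tube_mid between -0.005 and 0.005 m and x of saddle_centre in the frame of tube_mid between -0.06 and 0.06 m and angle between the x axis of gauge and the x axis of tube_rig, either way round below 0.12 rad and contact force between gauge and tube_rig above 0.3 N and contact force between gauge and the fingers above 2 N and distance between pointer_tip and mark_tab below 0.0035 m and velocity of joint pointer between -0.3 and 0.3 rad/s and linear speed of gauge below 0.02 m/s); the arm keeps its last pose, push and grip.
It fails at once if the gauge is pressed or knocked hard on the tube (over 40 N) (contact force between gauge and tube_rig above 40 N).
It fails at once if the rivet jar is disturbed (moved over 20 mm) (distance of rivet_jar from where it was at the start of the episode above 0.02 m).
It fails at once if the tape roll is disturbed (moved over 20 mm) (distance of tape_roll from where it was at the start of the episode above 0.02 m).
It fails at once if the offcut is disturbed (moved over 20 mm) (distance of offcut from where it was at the start of the episode above 0.02 m).
It also fails if it takes over 48 s, if anything falls off the work surface, if the arm or the gripper's body presses on something with over 40 N, if the wrist force passes 120 N, or if a joint passes its speed limit or range.

ROBOT

A 6-joint arm with a two-finger parallel gripper is mounted at the origin on the work surface. World frame = base frame: x ahead of the robot, y to its left, z up, the work surface at z = 0. Lengths are in m, angles in degrees, forces in N, time in s.
With the tool pointing down it reaches from about 0.35 to 0.875 m from the base axis. Payload 4.2 kg.
Tool frame: the origin (TCP) lies midway between the tips of the shut fingers; the grasp point (between the pads) lies 19 mm behind it; z points along the fingers, y is the line along which they close (so a half turn about z gives the same grasp; the last joint's range is limited). The gripper opens to 85 mm and grips with 20 to 120 N. Pads are 22 mm wide; open, the fingers measure 114 mm over their backs; the gripper's body (76 mm by 85 mm) begins 54 mm behind the grasp point. The pads swing forward as they close: fully open they stand 13 mm farther back than shut.
Start: joints at [14.817, 22.042, 0.453, 0, -68.411, -14.817], TCP at [0.625, 0, 0.231] pointing down, gripper open.
Joint ranges: [-179.83, 179.83], [-69.29, 118.12], [-61.27, 80.66], [-181.25, 117.63], [-171.15, -9.14], [-177.46, 177.46]. Speed limits (degrees/s): [159.86, 159.86, 180, 180, 180, 180].

INTERFACE

Orientations are given as [roll, pitch, yaw] about the fixed x, y, z axes, in that order (R = Rz(yaw) Ry(pitch) Rx(roll)).
In Python, from station import read_state, camera, sign_off gives the robot as it stands.
- The arm moves only by the tool carry_out, never from a script. Its argument "motion" is a list of rows, each a list of 7 numbers: the shift along the tool's x, y, z in m, then the turn, a rotation vector about the tool's x, y, z in degrees, then the finger opening in m, from 0 to 0.0854. In form: [[dx, dy, dz, wx, wy, wz, grip], ...]. A call has 1 to 8 rows; each row is the pose to reach, as a shift and turn from the pose commanded when the call began, along the tool's axes at that moment; what a row does not reach only later rows make up. A row lasts 1/10 s, in which the tool goes at most 50 mm and 8.59 degrees, less where a joint would pass 70% of its speed; a pose out of reach is approached as far as the arm can. A call with a gripper value outside its range is refused whole. The fingers move at their own pace and stop on an object; "grip_force" is the grip in N (left out, the last holds). Time passes only in rows, so rows that repeat a pose let the fingers close. It gives the time, the measured TCP pose, the force, the opening and the grip force at its end, in the units of the state.
- read_state(): the state, without advancing time (a new reading comes with each control period).
- camera(name): name is "scene" or "side" or "wrist"; returns a dict with "color" (384x512x3 uint8, blue, green, red), "fx", "fy", "cx", "cy" (pixels), "camera_from_world" (4x4, takes a point from world to camera coordinates). Camera axes: x right, y up, looking along -z (the intrinsics and any distortion apply to the point x, -y, -z); pixel columns grow to the right and rows downward; lengths in m; the calibration is good to about 2 mm. The wrist camera is an equidistant fisheye: a pixel r from the principal point sees the ray r / f radians off the axis. A picture is of the moment at which its call begins. There is no depth.
- sign_off(): hands the job in; it is judged then, once.
The state is a dict: "clock": time; "joint_pos": joint angles; "dq": joint speeds; "effort": joint torques, N m; "eef_pos": TCP position; "tcp_rot": TCP orientation; "force": force on the tool from outside, world axes, zero at the start; "torque": the same for the moment, N m; "opening": finger opening in m; "grip_force": force on a finger pad.
Only numpy, scipy, OpenCV 4.12 (cv2) and the standard library are available. Lean on these libraries where they do the work, as an engineer would, in place of code of your own. Each camera call takes 0.05 s, during which the arm holds its last target. There are 200 camera calls.

## Working session

There is one attempt and no reset: what is moved stays moved. The work goes in short steps, Python scripts to look and compute and a tool call to move; the robot and the scene stay as the last step left them, time stands still between calls to the robot, and variables do not carry over. Pictures are saved under pics/ and viewed, at most 10 in all, crops included, and the job is handed in when it is done.

Besides the shell and the picture viewer there is one more tool, called after "Request:" as name(argument=value, ...), one argument or row to a line, values as JSON. carry_out: Moves the arm, as the interface text tells. Its arguments: {"type":"object","properties":{"motion":{"type":"array"},"grip_force":{"type":"number"}},"required":["motion"]}

```bash
mkdir -p pics; ls; python3 - <<'E'
from station import *
import cv2,numpy as np
s=read_state();print(s)
a=camera("scene");b=camera("side");
for n,c in(("scene",a),("side",b)):
    cv2.imwrite(f"pics/{n}0.png",cv2.resize(c["color"],(800,600),interpolation=cv2.INTER_CUBIC))
    print(n,c["fx"],c["fy"],c["cx"],c["cy"],c["camera_from_world"])
    print([k for k in c])
E
```

```text
pics
{'clock': 0.0, 'joint_pos': array([ 1.48159752e+01,  2.20923102e+01,  3.78594508e-01, -2.93147379e-02,
       -6.84117171e+01, -1.48163129e+01]), 'dq': array([-0.05733364, -0.03079172, -0.04519142, -0.03511287,  0.1193118 ,
       -0.06270551]), 'effort': array([-9.55001960e-04, -3.92286408e+01,  1.88399577e+01,  4.18616563e+00,
       -4.72148502e-03,  8.27910434e-07]), 'eef_pos': array([6.24404733e-01, 1.19015301e-05, 2.30196337e-01]), 'tcp_rot': array([ 1.79871771e+02, -5.74730585e-03, -9.00111470e+01]), 'force': array([-0.72893505, -0.5192736 ,  0.33110064]), 'torque': array([-0.00819114,  0.05001514, -0.03696072]), 'grip_force': 0.0, 'opening': 0.08561639404454947}
scene 370.20900277580614 370.20900277580614 248.5479981587336 189.9200392424 [[ 0.81635877  0.57735988  0.01462648 -0.48738188]
 [-0.46853626  0.64725507  0.60127751  0.20673483]
 [ 0.33768644 -0.4977112   0.79890639 -1.53326929]
 [ 0.          0.          0.          1.        ]]
['color', 'fx', 'fy', 'cx', 'cy', 'camera_from_world']
side 364.31935366159354 364.31935366159354 256.5546582769866 181.26383777503565 [[ 0.98469319 -0.17334866  0.01815377 -0.57243207]
 [ 0.08881134  0.58863229  0.80350767 -0.1312503 ]
 [-0.14997288 -0.78959627  0.59501754 -1.23251837]
 [ 0.          0.          0.          1.        ]]
['color', 'fx', 'fy', 'cx', 'cy', 'camera_from_world']
```

View pics/scene0.png

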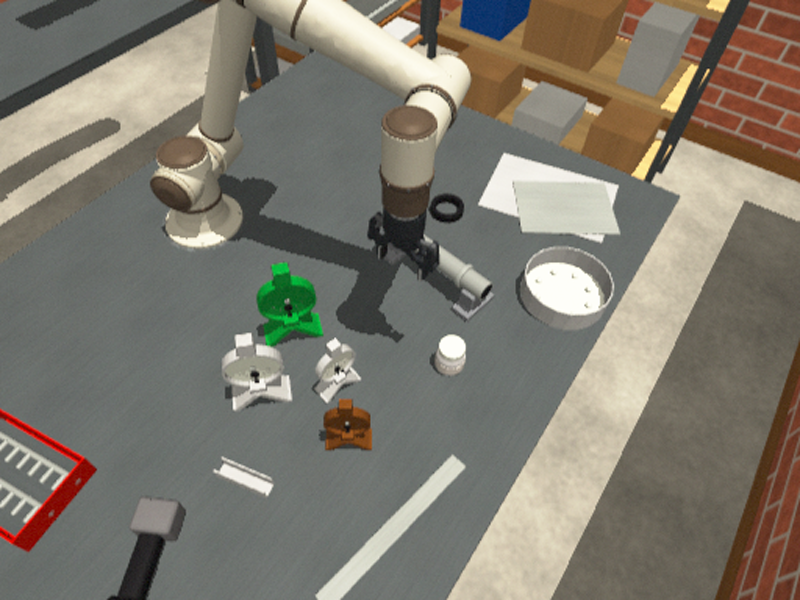

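View pics/side0.png

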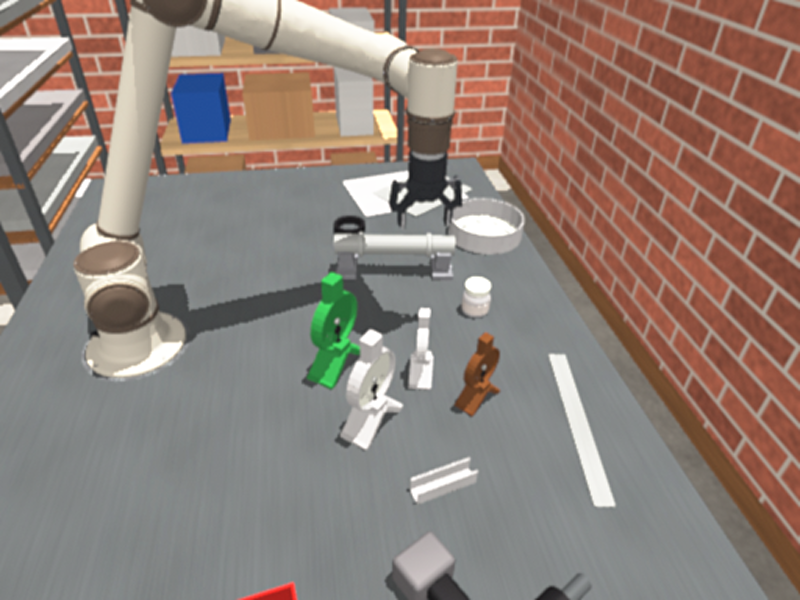

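The target is the small aluminium gauge: scene (337,370), side (423,350). The tube lies behind it, running from about (345,243) to (453,243) in the side view. Next I'll enlarge both.

```bash
python3 - <<'E'
from station import *
import cv2,numpy as np
S=camera("scene")["color"];D=camera("side")["color"]
def t(im,x,y,w,h,W=400,H=300): return cv2.resize(im[y:y+h,x:x+w],(W,H),interpolation=cv2.INTER_CUBIC)
cv2.imwrite("pics/crop1.png",np.vstack([np.hstack([t(S,180,210,64,48),t(D,232,194,80,60)]),np.hstack([t(S,235,145,88,66),t(D,205,125,96,72)])]))
E
```

```text
(no output)
```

View pics/crop1.png

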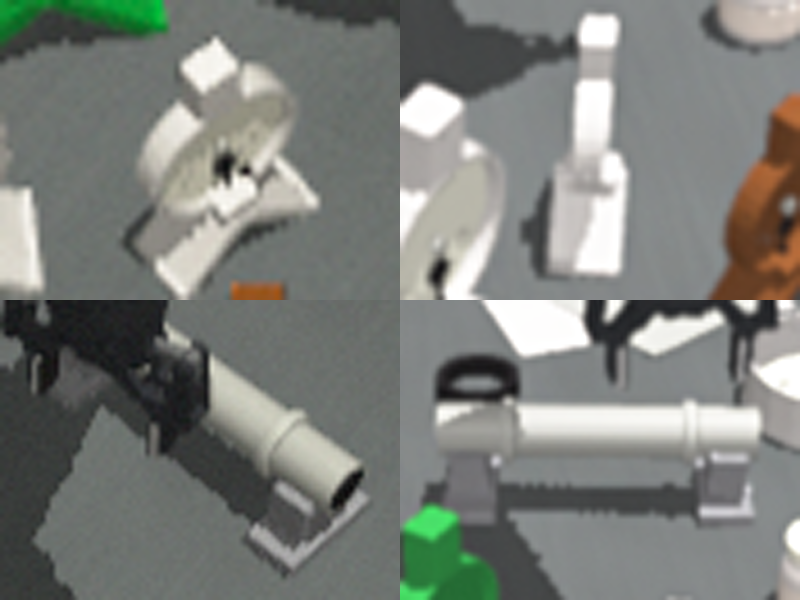

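```bash
cat > h.py <<'E'
from station import *
import cv2,numpy as np
from scipy.optimize import least_squares
from scipy.spatial.transform import Rotation as R
def proj(c,P):
    P=np.atleast_2d(P);q=P@c["camera_from_world"][:3,:3].T+c["camera_from_world"][:3,3]
    return np.c_[c["cx"]+c["fx"]*q[:,0]/-q[:,2],c["cy"]-c["fy"]*q[:,1]/-q[:,2]]
def body(p,L):
    L=np.atleast_2d(L);c,s=np.cos(p[2]),np.sin(p[2])
    return np.c_[p[0]+c*L[:,0]-s*L[:,1],p[1]+s*L[:,0]+c*L[:,1],L[:,2]]
def tile(c,x,y,w,h,W=400,H=300): return cv2.resize(c["color"][y:y+h,x:x+w],(W,H),interpolation=cv2.INTER_CUBIC)
E
python3 - <<'E'
from h import *
S=camera("scene");D=camera("side")
def fit(p0,items):
    f=lambda p:np.concatenate([(proj(c,body(p,L))-uv).ravel() for c,L,uv in items])
    r=least_squares(f,p0);print(np.round(r.x,4),np.degrees(r.x[2]).round(2),np.round(r.fun,1).tolist());return r.x
t=fit([.6,.1,0],[(S,[[.15,0,.075]],[[311.1,186.1]]),(D,[[.15,0,.075],[-.15,0,.075],[-.085,0,.075],[.085,0,.075]],[[290.9,155.7],[213.9,155.7],[231.6,156.2],[274.6,156.]])])
g=fit([.6,-.2,0],[(S,[[0,0,.162]],[[213.6,220.6]]),(D,[[0,0,.162],[-.022,-.046,0],[.022,-.046,0]],[[271.8,199.8],[261.8,248.4],[276,249]])])
print(proj(S,body(g,[[0,.03,.06],[0,-.03,.06],[0,0,.05],[.009,0,.088]])))
print(proj(D,body(g,[[0,.03,.06],[0,-.03,.06]])))
E
```

```text
[ 0.5991  0.1977 -0.1644] -9.42 [0.8, -0.1, -0.2, 0.9, 0.6, 0.1, -0.6, -0.2, -0.4, 0.4]
[ 0.5931 -0.1807 -0.2617] -14.99 [-0.0, -0.5, 0.2, -0.1, 0.2, 0.0, -0.0, 0.5]
[[222.90767308 231.91627441]
 [207.96311982 242.21523819]
 [215.68357175 238.55236952]
 [216.71320973 234.51578747]]
[[271.10514992 218.40503372]
 [270.0256583  231.55684085]]
```

Request:
carry_out(
  motion=[
    [0.03, 0.005, 0, 0, 0, -8, 0.0854],
    [0.06, 0.01, 0, 0, 0, -16, 0.0854],
    [0.09, 0.016, 0, 0, 0, -24, 0.0854],
    [0.12, 0.021, 0, 0, 0, -32, 0.0854],
    [0.15, 0.026, 0, 0, 0, -40, 0.0854],
    [0.181, 0.031, 0, 0, 0, -48, 0.0854],
    [0.181, 0.031, 0, 0, 0, -56, 0.0854],
    [0.181, 0.031, 0, 0, 0, -64, 0.0854],
  ],
)

```text
clock: 1.1
eef_pos: [0.5936, -0.1822, 0.2311]
tcp_rot: [180.0, 0.0, -25.8]
force: [-0.2, 0.1, 0.4]
opening: 0.085
grip_force: 0.0
```

Request:
carry_out(
  motion=[
    [0, 0, 0, 0, 0, -6, 0.0854],
    [0, 0, 0, 0, 0, -11, 0.0854],
    [0, 0, 0, 0, 0, -11, 0.0854],
    [0, 0, 0, 0, 0, -11, 0.0854],
  ],
)

```text
clock: 1.5
eef_pos: [0.5939, -0.181, 0.2312]
tcp_rot: [180.0, 0.0, -15.1]
force: [-0.1, -0.1, 0.8]
opening: 0.0855
grip_force: 0.0
```

```bash
python3 - <<'E'
from h import *
s=read_state();print(s["clock"],s["eef_pos"],s["tcp_rot"])
S=camera("scene");D=camera("side");W=camera("wrist")
print(W["fx"],W["cx"],W["cy"])
cw=W["camera_from_world"]
for P in [[.5931,-.1807,.162]]:
    q=cw[:3,:3]@P+cw[:3,3];v=np.array([q[0],-q[1],-q[2]]);th=np.arccos(v[2]/np.linalg.norm(v));u=v[:2]/np.linalg.norm(v[:2]);print("stem in wrist",W["cx"]+W["fx"]*th*u[0],W["cy"]+W["fx"]*th*u[1])
im=np.vstack([np.hstack([tile(S,180,200,72,54),tile(D,232,174,88,66)]),np.hstack([tile(W,0,0,512,384),tile(S,195,150,128,96)])])
cv2.imwrite("pics/c2.png",im)
E
```

```text
1.5 [ 0.59392641 -0.1809692   0.23124519] [ 1.79999526e+02  8.66304188e-03 -1.51082871e+01]
297.3186396354542 257.91916413512604 195.5331670886286
stem in wrist 258.18101079624284 208.89790277770004
```

View pics/c2.png

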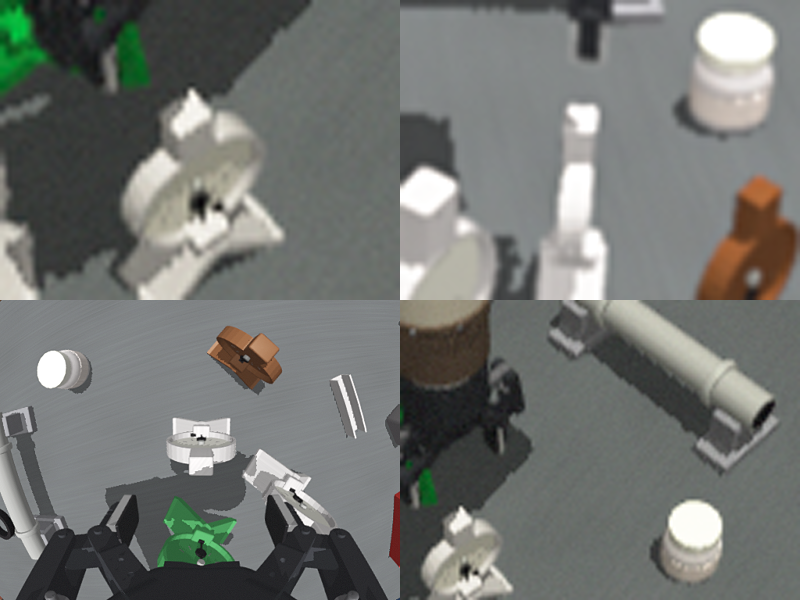

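The wrist view shows the target stem at tile (202,165), matching the prediction and square to the fingers. The green and big white gauges are close, so I'll check their clearance.

```bash
python3 - <<'E'
from h import *
S=camera("scene");D=camera("side")
k=.64
for n,a,b in [("green",(281,268),(333,280)),("white",(245,343),(373,338)),("brown",(347,404),(487,340))]:
    r=least_squares(lambda P:np.r_[proj(S,P)[0]-np.array(a)*k,proj(D,P)[0]-np.array(b)*k],[.6,-.2,.1]);print(n,r.x.round(3),r.fun.round(1))
print(np.linalg.inv(camera("wrist")["camera_from_world"]).round(3))
E
```

```text
green [ 0.425 -0.131  0.221] [ 0.1  0.4 -0.3 -0.3]
white [ 0.48  -0.294  0.21 ] [-0.1 -0.9  0.5  0.6]
brown [ 0.69  -0.265  0.154] [ 0.   0.5 -0.4 -0.4]
[[-0.258  0.918  0.302  0.671]
 [-0.966 -0.245 -0.081 -0.201]
 [ 0.    -0.312  0.95   0.375]
 [ 0.     0.     0.     1.   ]]
```

Request:
carry_out(
  motion=[
    [0, 0, 0.02, 0, 0, 0, 0.07],
    [0, 0, 0.04, 0, 0, 0, 0.06],
    [0, 0, 0.06, 0, 0, 0, 0.06],
    [0, 0, 0.08, 0, 0, 0, 0.06],
    [0, 0, 0.09, 0, 0, 0, 0.06],
    [0, 0, 0.096, 0, 0, 0, 0.06],
    [0, 0, 0.096, 0, 0, 0, 0.06],
  ],
)

```text
clock: 2.5
eef_pos: [0.5939, -0.181, 0.1349]
tcp_rot: [180.0, 0.0, -15.0]
force: [0.2, -0.3, 0.4]
opening: 0.0599
grip_force: 0.0
```

Request:
carry_out(
  motion=[
    [0, 0, 0, 0, 0, 0, 0.03],
    [0, 0, 0, 0, 0, 0, 0.015],
    [0, 0, 0, 0, 0, 0, 0.015],
    [0, 0, 0, 0, 0, 0, 0.015],
    [0, 0, 0, 0, 0, 0, 0.015],
    [0, 0, 0, 0, 0, 0, 0.015],
  ],
  grip_force=60,
)

```text
clock: 3.1
eef_pos: [0.5949, -0.1809, 0.1365]
tcp_rot: [-180.0, -0.1, -15.0]
force: [0.5, 2.3, 4.5]
opening: 0.023
grip_force: 60.2
```

Request:
carry_out(
  motion=[
    [0, 0, -0.01, 0, 0, 0, 0.015],
    [0, 0, -0.03, 0, 0, 0, 0.015],
    [0, 0, -0.055, 0, 0, 0, 0.015],
    [0, 0, -0.08, 0, 0, 0, 0.015],
    [0, 0, -0.105, 0, 0, 0, 0.015],
    [0, 0, -0.125, 0, 0, 0, 0.015],
    [0, 0, -0.135, 0, 0, 0, 0.015],
    [0, 0, -0.14, 0, 0, 0, 0.015],
  ],
)

```text
clock: 3.9
eef_pos: [0.5933, -0.1809, 0.275]
tcp_rot: [-180.0, 0.1, -15.0]
force: [0.2, -0.2, -5.2]
opening: 0.0228
grip_force: 59.3
```

```bash
python3 - <<'E'
from h import *
s=read_state();print(s["clock"],s["eef_pos"],s["tcp_rot"],s["force"],s["opening"],s["grip_force"])
S=camera("scene");D=camera("side")
g=[.594,-.181,np.radians(-15)]
L=np.array([[0,0,.302],[0,0,.228],[0,.038,.21],[0,-.038,.21]])
print(proj(S,body(g,L)),proj(D,body(g,L)))
u=proj(S,body(g,L))[1].astype(int);v=proj(D,body(g,L))[1].astype(int)
cv2.imwrite("pics/c3.png",np.hstack([tile(S,u[0]-32,u[1]-32,64,64,400,400),tile(D,v[0]-32,v[1]-32,64,64,400,400)]));print(u-32,v-32)
E
```

```text
3.9 [ 0.59333122 -0.18089649  0.2749858 ] [-1.79979897e+02  9.71164580e-02 -1.50270723e+01] [ 0.20025137 -0.18499894 -5.1767847 ] 0.022790893685665024 59.292980432510376
[[210.63352628 192.56095889]
 [212.36936865 207.94706165]
 [223.18029782 204.63331363]
 [202.05132071 218.42589925]] [[274.54624681 160.25034872]
 [273.31749725 181.90620716]
 [273.68741163 179.18814112]
 [272.34197844 195.07133637]]
[180 175] [241 149]
```

View pics/c3.png

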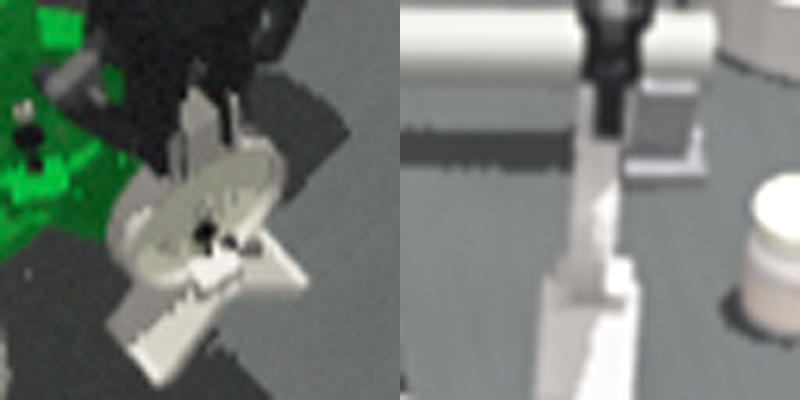

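The gauge is lifted and held, with the hub at (205,232). The scene view hardly resolves the tab, and the wrist camera sees the dial from much closer.

```bash
cat >> h.py <<'E'
def wproj(W,P):
    P=np.atleast_2d(P);q=P@W["camera_from_world"][:3,:3].T+W["camera_from_world"][:3,3];v=q*[1,-1,-1]
    r=np.linalg.norm(v[:,:2],axis=1);th=np.arctan2(r,v[:,2])
    return np.c_[W["cx"],W["cy"]]+W["fx"]*(th/r)[:,None]*v[:,:2]
E
python3 - <<'E'
from h import *
s=read_state();W=camera("wrist")
T=R.from_euler("xyz",s["tcp_rot"],degrees=True)
G=lambda L:s["eef_pos"]+T.apply((np.array(L)-[0,0,.1355])*[1,-1,-1])  # gauge frame: x=tool x, y=-tool y
names=["hub","tip0","tab+.3","tab+.5","tab-.3","tab-.5","foot++","foot+-"]
L=[[.005,0,.088],[.005,0,.05]]+[[.005,.038*np.sin(a),.088-.038*np.cos(a)] for a in(.3,.5,-.3,-.5)]+[[.022,.046,0],[.022,-.046,0]]
p=wproj(W,G(L));
x0,y0=int(p[0,0])-40,int(p[0,1])-35
for n,q in zip(names,p):print(n,((q-[x0,y0])*10).round())
cv2.imwrite("pics/c4.png",tile(W,x0,y0,80,60,800,600))
E
```

```text
hub [402. 351.]
tip0 [402. 180.]
tab+.3 [262. 187.]
tab+.5 [174. 198.]
tab-.3 [541. 187.]
tab-.5 [630. 199.]
foot++ [ -75. -148.]
foot+- [ 877. -147.]
```

View pics/c4.png

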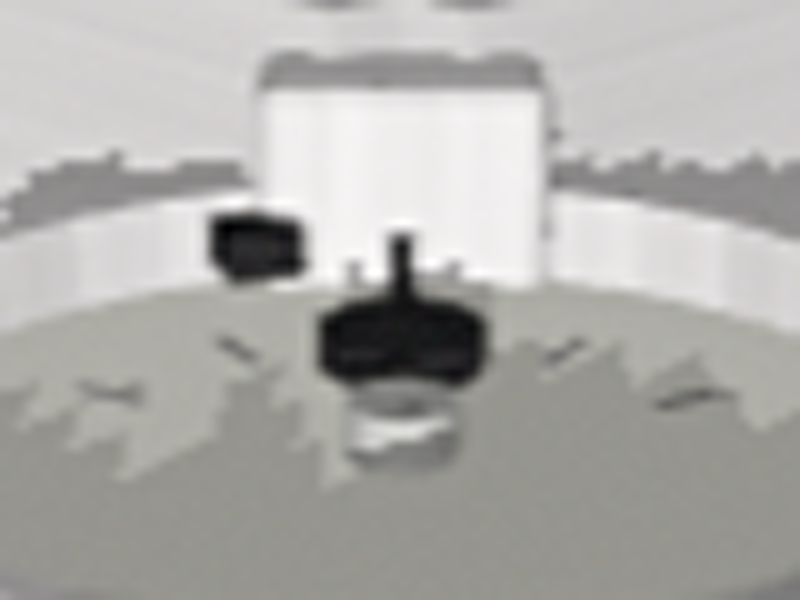

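The tab is a clear black block centred at (257,245). The needle tip is at (401,240), so the tab is about 11.6 mm out on the side away from the camera (world +y), or a ≈ 0.31 rad. I'll carry the gauge over to the tube.

Request:
carry_out(
  motion=[
    [-0.003, -0.012, 0, 0, 0, 0, 0.015],
    [-0.009, -0.035, 0, 0, 0, -1, 0.015],
    [-0.015, -0.06, 0, 0, 0, -2, 0.015],
    [-0.021, -0.085, 0, 0, 0, -3, 0.015],
    [-0.028, -0.11, 0, 0, 0, -4, 0.015],
    [-0.034, -0.135, 0, 0, 0, -5, 0.015],
    [-0.04, -0.16, 0, 0, 0, -5.6, 0.015],
    [-0.047, -0.185, 0, 0, 0, -5.6, 0.015],
  ],
)

```text
clock: 4.85
eef_pos: [0.5957, 0.0117, 0.2741]
tcp_rot: [180.0, 0.1, -9.4]
force: [0.2, -0.4, -3.9]
opening: 0.0232
grip_force: 59.4
```

Request:
carry_out(
  motion=[
    [-0.003, -0.025, 0, 0, 0, 0, 0.015],
    [-0.006, -0.05, 0, 0, 0, 0, 0.015],
    [-0.01, -0.075, 0, 0, 0, 0, 0.015],
    [-0.014, -0.1, 0, 0, 0, 0, 0.015],
    [-0.018, -0.125, 0, 0, 0, 0, 0.015],
    [-0.023, -0.15, 0, 0, 0, 0, 0.015],
    [-0.026, -0.17, 0, 0, 0, 0, 0.015],
    [-0.027, -0.18, 0, 0, 0, 0, 0.015],
  ],
)

```text
clock: 5.65
eef_pos: [0.5986, 0.194, 0.2743]
tcp_rot: [180.0, 0.1, -9.3]
force: [-0.5, -0.3, -4.3]
opening: 0.0226
grip_force: 59.4
```

```bash
python3 - <<'E'
from h import *
s=read_state();print(s["clock"],s["eef_pos"],s["tcp_rot"],s["force"],s["opening"])
S=camera("scene");D=camera("side");W=camera("wrist")
g=[.599,.198,np.radians(-9.4)]
P=body(g,[[.15,0,.075],[-.15,0,.075],[.085,0,.075],[-.085,0,.075]])
print("S",proj(S,P).round(1).tolist(),"D",proj(D,P).round(1).tolist(),"W",wproj(W,P).round(1).tolist())
im=np.vstack([np.hstack([tile(S,235,100,88,66),tile(D,205,100,96,72)]),np.hstack([tile(W,0,0,512,384),np.zeros((300,400,3),np.uint8)])])
u=np.vstack([tile(S,225,105,112,84),tile(D,195,105,112,84)])
cv2.imwrite("pics/c5.png",np.hstack([u,tile(W,0,0,512,384,400,300).repeat(1,0) if 0 else np.vstack([tile(W,0,0,512,384),tile(W,0,96,256,192)])]))
E
```

```text
5.65 [0.59864462 0.19395038 0.2742922 ] [ 1.79961449e+02  8.27956890e-02 -9.29408646e+00] [-0.51808741 -0.31279433 -4.29734784] 0.02263238622347032
S [[311.9, 185.9], [251.2, 142.2], [297.8, 175.8], [263.5, 151.0]] D [[290.6, 156.5], [214.4, 155.8], [274.2, 156.4], [231.0, 156.0]] W [[254.1, 41.9], [254.2, 276.8], [254.0, 97.4], [254.0, 234.6]]
```

View pics/c5.png

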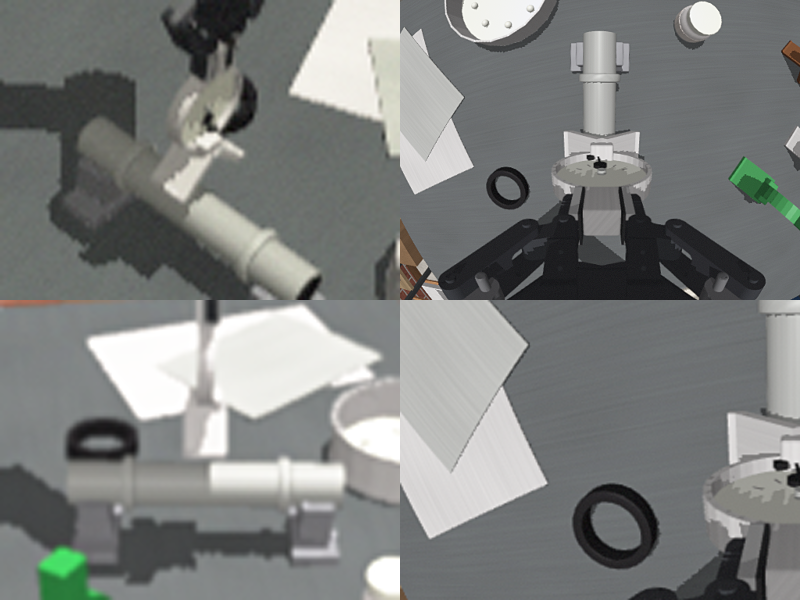

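The wrist view shows the tube's centreline at tile x≈199, matching the prediction, with the gauge 4 mm to one side. I'll correct that and descend.

Request:
carry_out(
  motion=[
    [0, -0.004, 0.005, 0, 0, 0, 0.015],
    [0, -0.004, 0.015, 0, 0, 0, 0.015],
    [0, -0.004, 0.027, 0, 0, 0, 0.015],
    [0, -0.004, 0.039, 0, 0, 0, 0.015],
    [0, -0.004, 0.049, 0, 0, 0, 0.015],
    [0, -0.004, 0.056, 0, 0, 0, 0.015],
    [0, -0.004, 0.059, 0, 0, 0, 0.015],
    [0, -0.004, 0.059, 0, 0, 0, 0.015],
  ],
)

```text
clock: 6.6
eef_pos: [0.5998, 0.1957, 0.2158]
tcp_rot: [180.0, 0.0, -9.4]
force: [-0.3, 0.2, -3.9]
opening: 0.0232
grip_force: 59.4
```

Request:
carry_out(
  motion=[
    [0, 0, 0.001, 0, 0, 0, 0.015],
    [0, 0, 0.002, 0, 0, 0, 0.015],
    [0, 0, 0.003, 0, 0, 0, 0.015],
    [0, 0, 0.003, 0, 0, 0, 0.015],
  ],
)

```text
clock: 7.0
eef_pos: [0.5998, 0.1958, 0.2134]
tcp_rot: [-180.0, -0.0, -9.4]
force: [0.5, -0.4, -3.3]
opening: 0.0231
grip_force: 59.4
```

Request:
carry_out(
  motion=[
    [0, 0, 0.001, 0, 0, 0, 0.015],
    [0, 0, 0.002, 0, 0, 0, 0.015],
    [0, 0, 0.002, 0, 0, 0, 0.015],
  ],
)

```text
clock: 7.3
eef_pos: [0.5997, 0.1958, 0.2111]
tcp_rot: [180.0, 0.0, -9.4]
force: [-0.2, -0.2, -4.9]
opening: 0.0232
grip_force: 59.4
```

Request:
carry_out(
  motion=[
    [0, 0, 0.001, 0, 0, 0, 0.015],
    [0, 0, 0.002, 0, 0, 0, 0.015],
    [0, 0, 0.002, 0, 0, 0, 0.015],
  ],
)

```text
clock: 7.6
eef_pos: [0.6001, 0.1961, 0.2095]
tcp_rot: [-180.0, -0.0, -9.4]
force: [0.1, 1.7, -4.0]
opening: 0.0229
grip_force: 59.7
```

Request:
carry_out(
  motion=[
    [0, -0.0005, 0.0005, 0, 0, 0, 0.015],
    [0, -0.001, 0.001, 0, 0, 0, 0.015],
    [0, -0.001, 0.001, 0, 0, 0, 0.015],
  ],
)

```text
clock: 7.9
eef_pos: [0.6003, 0.1965, 0.2093]
tcp_rot: [180.0, -0.1, -9.4]
force: [-0.2, -1.3, 0.9]
opening: 0.0227
grip_force: 60.2
```

Request:
carry_out(
  motion=[
    [0, 0, 0.0005, 0, 0, 0, 0.015],
    [0, 0, 0.001, 0, 0, 0, 0.015],
    [0, 0, 0.001, 0, 0, 0, 0.015],
  ],
)

```text
clock: 8.2
eef_pos: [0.6005, 0.1966, 0.2093]
tcp_rot: [-180.0, -0.1, -9.4]
force: [-1.7, -1.8, 6.4]
opening: 0.0229
grip_force: 60.8
```

Seated with about 10 N of contact. I'll hold upright, then rock halfway about the tube axis.

Request:
carry_out(
  motion=[
    [0, 0, 0, 0, 0, 0, 0.015],
    [0, 0, 0, 0, 0, 0, 0.015],
    [0, 0, 0, 0, 0, 0, 0.015],
    [0, 0, 0, 0, 0, 0, 0.015],
    [0, 0, 0, 0, 0, 0, 0.015],
  ],
)

```text
clock: 8.7
eef_pos: [0.6005, 0.1965, 0.2093]
tcp_rot: [-180.0, -0.1, -9.4]
force: [-2.4, -2.2, 6.5]
opening: 0.0226
grip_force: 60.8
```

Request:
carry_out(
  motion=[
    [0, -0.0023, 0, -1, 0, 0, 0.015],
    [0, -0.0046, 0.0001, -2, 0, 0, 0.015],
    [0, -0.007, 0.0002, -3, 0, 0, 0.015],
    [0, -0.0104, 0.0004, -4.5, 0, 0, 0.015],
    [0, -0.0139, 0.0007, -6, 0, 0, 0.015],
    [0, -0.0174, 0.0011, -7.5, 0, 0, 0.015],
    [0, -0.0208, 0.0016, -9, 0, 0, 0.015],
    [0, -0.0208, 0.0016, -9, 0, 0, 0.015],
  ],
)

```text
clock: 9.5
eef_pos: [0.6044, 0.2179, 0.2075]
tcp_rot: [170.9, -0.2, -9.3]
force: [-1.1, -1.4, 6.5]
opening: 0.023
grip_force: 60.9
```

Request:
carry_out(
  motion=[
    [0, -0.0023, 0, -1, 0, 0, 0.015],
    [0, -0.0046, 0.0001, -2, 0, 0, 0.015],
    [0, -0.007, 0.0002, -3, 0, 0, 0.015],
    [0, -0.0104, 0.0004, -4.5, 0, 0, 0.015],
    [0, -0.0139, 0.0007, -6, 0, 0, 0.015],
    [0, -0.0174, 0.0011, -7.5, 0, 0, 0.015],
    [0, -0.0208, 0.0016, -9, 0, 0, 0.015],
    [0, -0.0208, 0.0016, -9, 0, 0, 0.015],
  ],
)

```text
clock: 10.3
eef_pos: [0.6078, 0.2382, 0.2025]
tcp_rot: [161.9, -0.2, -9.3]
force: [-0.6, -0.4, 6.1]
opening: 0.0227
grip_force: 60.9
```

Request:
carry_out(
  motion=[
    [0, 0, 0, 0, 0, 0, 0.015],
    [0, 0, 0, 0, 0, 0, 0.015],
    [0, 0, 0, 0, 0, 0, 0.015],
    [0, 0, 0, 0, 0, 0, 0.015],
    [0, 0, 0, 0, 0, 0, 0.015],
    [0, 0, 0, 0, 0, 0, 0.015],
    [0, 0, 0, 0, 0, 0, 0.015],
    [0, 0, 0, 0, 0, 0, 0.015],
  ],
)

```text
clock: 11.1
eef_pos: [0.6078, 0.2378, 0.2027]
tcp_rot: [162.0, -0.2, -9.3]
force: [-0.3, 0.5, 4.6]
opening: 0.0229
grip_force: 60.8
```

```bash
python3 - <<'E'
from h import *
s=read_state();W=camera("wrist")
T=R.from_euler("xyz",s["tcp_rot"],degrees=True)
G=lambda L:s["eef_pos"]+T.apply((np.array(L)-[0,0,.1355])*[1,-1,-1])
ang=(0,.25,.28,.31,.34,.37,.4)
p0=wproj(W,G([.005,0,.088]))[0];x0,y0=int(p0[0])-40,int(p0[1])-35
for xd in(0,.005):
    p=wproj(W,G([[xd,.038*np.sin(a),.088-.038*np.cos(a)] for a in ang]))
    print(xd,[(a,((q-[x0,y0])*10).round().tolist()) for a,q in zip(ang,p)])
print(s["tcp_rot"],s["force"])
cv2.imwrite("pics/c6.png",tile(W,x0,y0,80,60,800,600))
E
```

```text
0 [(0, [405.0, 240.0]), (0.25, [290.0, 245.0]), (0.28, [276.0, 246.0]), (0.31, [263.0, 247.0]), (0.34, [249.0, 249.0]), (0.37, [236.0, 250.0]), (0.4, [223.0, 252.0])]
0.005 [(0, [405.0, 182.0]), (0.25, [289.0, 186.0]), (0.28, [276.0, 187.0]), (0.31, [262.0, 189.0]), (0.34, [248.0, 190.0]), (0.37, [235.0, 192.0]), (0.4, [221.0, 193.0])]
[162.00128344  -0.19011531  -9.32585365] [-0.26064557  0.47267106  4.55541084]
```

View pics/c6.png

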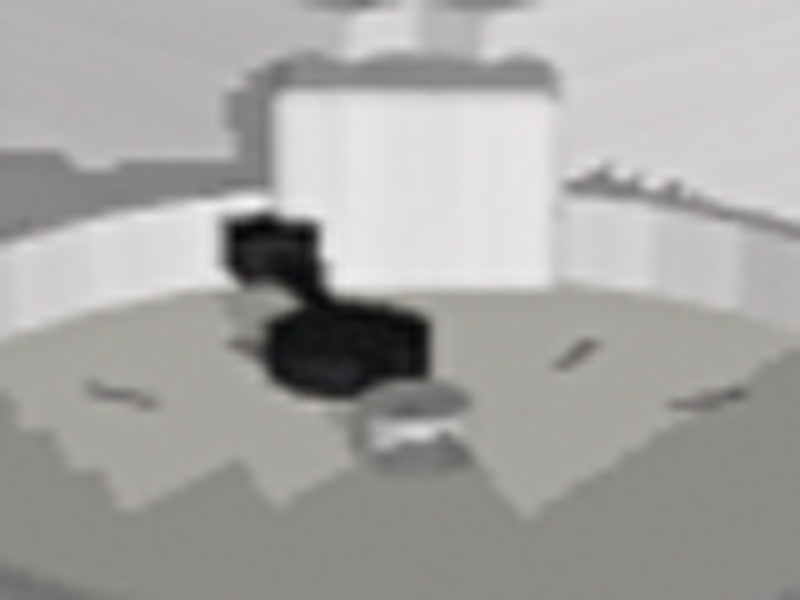

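The needle runs from its bob at (350,350) straight into the tab centred at (270,250). Extrapolated, the tip is within about 1 mm of the tab's middle. The gauge is seated with about 9 N of contact and at rest, so I'll hand it in.

```bash
python3 -c "
from station import *
print(sign_off())"
```

```text
the job is handed in; nothing more can be done
None
```

I handed the job in with the gauge still gripped, seated on the tube with about 9 N of contact and leaning 18°. By the last wrist image, the pointer tip is within about 1 mm of the middle of the mark tab; no verdict came back at sign-off.

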